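# Clamp a test plate on the shaker and start it

## Robot

A 6-joint arm with a two-finger parallel gripper is mounted at the origin on the work surface. World frame = base frame: x ahead of the robot, y to its left, z up, the work surface at z = 0. Lengths are in m, angles in rad, forces in N, time in s.
With the tool pointing down it reaches from about 0.3 to 0.875 m from the base axis. Payload 6.4 kg.
Tool frame: the origin (TCP) lies midway between the tips of the shut fingers; the grasp point (between the pads) lies 19 mm behind it (ctrl.pinch_z is the distance from the TCP to the grasp point, in m); z points along the fingers, y is the line along which they close (so a half turn about z gives the same grasp; the last joint's range is limited). The gripper opens to 85 mm and grips with 20 to 120 N. Pads are 22 mm wide; open, the fingers measure 114 mm over their backs; the gripper's body (76 mm by 85 mm) begins 54 mm behind the grasp point. The pads swing forward as they close: fully open they stand 13 mm farther back than shut.
Start: joints at [-0.206, 0.181, 1.607, -0, 1.354, -0.206], TCP at [0.575, 0, 0.231] pointing down, gripper open.
Joint ranges: [-2.99, 2.99], [-0.89, 2.07], [0.3, 2.58], [-1.14, 4.28], [0, 2.63], [-3.12, 3.12]. Speed limits (rad/s): [2.57, 2.57, 3.01, 3.14, 3.14, 3.14].

## Interface

Orientations are given as a unit quaternion [w, x, y, z].
In Python, from bench import ctrl gives the robot as it stands.
- The arm moves only by the tool apply_moves, never from a script. Its argument "moves" is a list of rows, each an object with "jaw": the opening, from 0 (shut) to 1 (fully open); "offset": the shift along the tool's x, y, z in mm, a list of three; "rot": the turn, a rotation vector about the tool's x, y, z in degrees, a list of three. In form: [{"jaw": jaw, "offset": [dx, dy, dz], "rot": [ax, ay, az]}, ...]. A call has exactly 5 rows; each row shifts and turns the commanded pose from where the row before left it, along the tool's axes as they then stand; what a row does not reach is not made up. A row lasts 1/8 s, in which the tool goes at most 62.5 mm and 10.7 degrees, less where a joint would pass 70% of its speed; a pose out of reach is approached as far as the arm can. A call is refused whole if a number of a shift passes 62.5 or a number of a turn 10.7, either way. A call with a gripper value outside its range is refused whole. The fingers move at their own pace and stop on an object; the grip force is fixed at half the most. Time passes only in rows, so rows that do not move let the fingers close, or fill a call up. It gives the time, the measured TCP pose, the force, the opening and the grip force at its end, in the units of the state.
- ctrl.get_obs(): the state, without advancing time (a new reading comes with each control period).
- ctrl.camera(name): name is "scene" or "side" or "wrist"; returns (picture, depth): 400x640x3 uint8, red, green, blue; 400x640 float32, m along the optical axis (not along the pixel's ray), 0 where there is no reading.
- ctrl.camera_params(name): a dict with "K" (3x3 intrinsics, pixels), "cam_to_world" (4x4, takes a point from camera to world coordinates); the wrist camera has in their place "mount" (4x4, takes a point from camera to tool coordinates, whose origin is the TCP and whose axes are the flange's). Camera axes: x right, y down, z forward; pixel columns grow to the right and rows downward; lengths in m; the calibration is good to about 2 mm. A picture is of the moment at which its call begins: read the wrist's pose just before it. camera_params takes no time and is no camera call.
- ctrl.hand_in(): hands the job in; it is judged then, once.
Trained networks look in the newest picture that a camera, given by its name, has taken for a name from the list of things; names that differ only in an ending like _2 or _b are one class to them, and where a whole thing is asked for, a point or a joint stands for the part that bears it (a point fixed in the world has none). Each returns a list of dicts, best first, with "score" (0 to 1); they miss things now and then, are a little off and sometimes report something else, mostly with a low value. They report only what shows in the picture. A call takes as long as a camera call.
- ctrl.outline_of(camera, target): "region" (400x640 bool, what is visible of it) and "position" ([column, row] in pixels, amid what is visible of it).
The state is a dict: "time_s": time; "q": joint angles; "dq": joint speeds; "joint_efforts": joint torques, N m; "eef_pos": TCP position; "eef_rot": TCP orientation; "wrist_force": force on the tool from outside, world axes, zero at the start; "torque": the same for the moment, N m; "opening": opening from 0.0 (shut) to 1.0 (fully open); "grasp_force": force on a finger pad.
Only numpy, scipy, OpenCV 4.12 (cv2) and the standard library are available. Lean on these libraries where they do the work, as an engineer would, in place of code of your own. Each camera call takes 0.05 s, during which the arm holds its last target. There are 200 camera calls.

## Task

Clamp the large six-ring test plate (the one in the drying rack that is both long and tall) on the shaker, rings up: press the sprung jaw back with one end of the plate under its hook, bring the other end down inside the fence, and let the jaw close so that it holds the plate flat on the bed. Then press the start button fully down and let it go. Leave the other two plates standing in the rack and do not disturb the rest of the bench.

Things in the scene. Friction and masses are not known exactly. Their poses are not given: they have to be found in the camera images.
- plate: large test plate: black plastic, 60 mm (its x) by 120 mm (its y) by 10 mm thick (its z), about 80 g, six white rings (2 x 3) on its upper face. Origin at the centre of its underside, z out of the ring face. It starts standing on a long edge in a rack slot: length level, ring face away from the robot, its x pointing down, lower edge 8 mm and top edge 68 mm above the bench
- mat_mid (a point): middle of the flat grey mat (260 mm in x by 200 mm in y) on the bench between rack and shaker, at bench height, free of things. The plate cannot be laid flat on the shaker while held by its top edge: it can be laid down here, rings up, and taken again across its 60 mm width
- short_plate: short test plate in the rack, 78 mm long, 60 mm tall, four rings; leave it. Origin and axes as the large plate, 10 mm thick
- slim_plate: low test plate in the rack, 120 mm long, 42 mm tall, one row of three rings; leave it. Origin and axes as the large plate, 10 mm thick
- rack: fixed steel wire drying rack, 210 mm (its x) by 130 mm (its y), wire loops 45 mm high at its ends. Origin at the centre of its underside. Three slots at x = -52, 0 and +52 mm, each 14 mm wide between pairs of upright wires, 44 mm high, at y = -30 and +30 mm; plates stand with their length along y, on wires 8 mm up. Which plate is in which slot varies
- shaker: fixed cream bench shaker, 235 mm deep (x) by 262 mm wide (y), console in front (-x). Origin at the centre of its underside. Housing top 70 mm, console top 48 mm, dark platform (150 x 232 mm) top 90 mm above the bench. The plate clamp on the platform runs along the shaker's y: fixed fence at the -y end, sprung jaw at the +y end
- nest (a point): middle of the clamp, on top of its rubber bed, 96 mm above the bench; axes as the shaker's. The plate's origin belongs here, long side along y (either way round). The bed is 50 mm wide, from y = -60 to +50 mm; the platform beside it is 6 mm lower, room for fingers. Four side lugs at y = -57 to -43 and +30 to +44 mm stand 6 mm above the bed and leave 64 mm between them in x
- fence_top (a point): top inner edge of the aluminium fence, middle of its 66 mm width; its inner face is at y = -60 mm from the nest point and it stands 8 mm above the bed. The free gap from here to the jaw's face is 114 mm; the 120 mm plate needs the jaw pushed back
- jaw (a joint): how far the sprung jaw is pushed back towards the shaker's +y, in m: 0 free (its face at y = +54 mm from the nest point), about 0.006 with the plate clamped, 0.014 at its end stop. The spring takes about 3 N to start it, 7 N at 10 mm and 8.6 N at 14 mm
- jaw_lip (a point): lower front edge of the jaw's hook, middle of its 60 mm width; moves with the jaw. The hook overhangs the jaw's face by 5 mm, its underside 14 mm above the bed, so a plate pressed straight down is stopped by it: the plate's end goes in under it with that end lower than the other (about 10 degrees)
- start (a joint): travel of the start button in m: 0 up, 0.006 fully down; the spring takes about 5 N fully down
- start_top (a point): centre of the top of the start button: a round black button 30 mm across at the shaker's -y end of the console, pressed straight down. The two black knobs and the display towards +y are left alone
- dropper: the small green dropper bottle, 28 mm across and 68 mm tall; origin at the centre of its underside; leave it
- amber: the brown reagent bottle, 52 mm across and 95 mm tall; origin at the centre of its underside; leave it
- jar: the specimen jar with a screw lid, 58 mm across and 62 mm tall; origin at the centre of its underside; leave it
- slide_box: the cardboard box of slides, 85 x 60 x 28 mm; origin at the centre of its underside; leave it
- pen: the marker pen lying on the bench, 146 mm long, 15 mm thick; origin under its middle; leave it

How it is judged:
By the outcome, as a careful person would: the job done as asked, in the order asked, and still so for the second after the job is handed in, with the robot touching nothing.
It also fails if it takes over 72 s, if anything falls off the work surface, if the arm or the gripper's body presses on something with over 40 N, if the wrist force passes 120 N, or if a joint passes its speed limit or range.

## Working session

There is one attempt and no reset: what is moved stays moved. The work goes in short steps, Python scripts to look and compute and a tool call to move; the robot and the scene stay as the last step left them, time stands still between calls to the robot, and variables do not carry over. Pictures are saved under pics/ and viewed, at most 11 in all, crops included, and the job is handed in when it is done.

Besides the shell and the picture viewer there is one more tool, called after "Call:" as name(argument=value, ...), one argument or row to a line, values as JSON. apply_moves: Moves the arm, as the interface text tells. Its arguments: {"type":"object","properties":{"moves":{"type":"array"}},"required":["moves"]}

```bash
ls; mkdir -p pics
cat > h.py <<'E'
import numpy as np, cv2
from bench import ctrl
def cloud(cam,depth):
    p=ctrl.camera_params(cam);K=p["K"];v,u=np.mgrid[:400,:640]
    P=np.stack([(u-K[0][2])/K[0][0]*depth,(v-K[1][2])/K[1][1]*depth,depth],-1)
    T=np.array(p["cam_to_world"]) if cam!="wrist" else tool()@np.array(p["mount"])
    W=P@T[:3,:3].T+T[:3,3]; W[depth==0]=np.nan
    return W
def tool():
    from scipy.spatial.transform import Rotation as R
    o=ctrl.get_obs();w,x,y,z=o["eef_rot"];T=np.eye(4);T[:3,:3]=R.from_quat([x,y,z,w]).as_matrix();T[:3,3]=o["eef_pos"];return T
def save(n,img): cv2.imwrite("pics/"+n,img[:,:,::-1])
E
python3 - <<'E'
from h import *
for c in["scene","side"]:
    im,d=ctrl.camera(c);save(c+"0.png",im);W=cloud(c,d);np.save(c+"0.npy",W)
    for t in["plate","short_plate","slim_plate","rack","shaker","mat_mid","nest","fence_top","jaw","jaw_lip","start","start_top"]:
        try:
            for r in ctrl.outline_of(c,t)[:2]:
                w=W[r["region"]];w=w[~np.isnan(w[:,0])]
                print(c,t,round(r["score"],2),np.round(r["position"]),len(w),np.round(np.percentile(w,[3,50,97],axis=0),3).tolist() if len(w) else '')
        except Exception as e: print(c,t,e)
o=ctrl.get_obs();print(o)
E
```

```text
pics
scene plate 0.97 [268. 300.] 588 [[0.586, -0.376, 0.001], [0.595, -0.319, 0.054], [0.598, -0.258, 0.07]]
scene short_plate 0.73 [363. 154.] 5234 [[0.456, 0.067, 0.023], [0.603, 0.141, 0.087], [0.68, 0.308, 0.112]]
scene short_plate 0.62 [251. 292.] 372 [[0.536, -0.356, 0.011], [0.544, -0.321, 0.05], [0.546, -0.283, 0.07]]
scene slim_plate 0.85 [236. 282.] 526 [[0.482, -0.376, 0.001], [0.491, -0.321, 0.04], [0.494, -0.26, 0.053]]
scene slim_plate 0.7 [378. 126.] 191 [[0.569, 0.248, 0.093], [0.595, 0.257, 0.113], [0.625, 0.287, 0.118]]
scene rack 0.9 [247. 305.] 885 [[0.435, -0.373, -0.001], [0.549, -0.331, 0.007], [0.645, -0.276, 0.045]]
scene rack 0.25 [364. 153.] 5276 [[0.456, 0.067, 0.022], [0.603, 0.143, 0.087], [0.679, 0.308, 0.113]]
scene shaker 0.58 [363. 153.] 5455 [[0.455, 0.066, 0.016], [0.603, 0.143, 0.087], [0.679, 0.313, 0.114]]
scene mat_mid 0.85 [290. 224.] 5929 [[0.38, -0.185, -0.003], [0.506, -0.097, 0.001], [0.623, 0.003, 0.004]]
scene nest 0.75 [364. 155.] 5322 [[0.457, 0.067, 0.022], [0.602, 0.143, 0.087], [0.678, 0.31, 0.113]]
scene fence_top 0.62 [316. 150.]
[... 2594 characters left out ...]
'time_s': 1.3, 'q': array([-2.06321940e-01,  1.80815871e-01,  1.60696573e+00,  3.00173693e-05,
        1.35381425e+00, -2.06294954e-01]), 'dq': array([-0.00170248, -0.00025534, -0.00183303,  0.00089512, -0.00111025,
        0.00065243]), 'joint_efforts': array([-1.13824717e-03, -4.44841683e+01, -3.51686060e+01, -5.60751614e-04,
        8.32787373e-04,  2.83999179e-05]), 'eef_pos': array([5.75027422e-01, 8.70085643e-06, 2.31296114e-01]), 'eef_rot': array([-9.35876332e-06,  7.07118607e-01,  7.07094955e-01,  1.13924661e-05]), 'wrist_force': array([-0.80458512,  0.0322246 , -0.24881413]), 'torque': array([ 0.01215972, -0.02369889, -0.04511687]), 'grasp_force': 0.0, 'opening': 0.9990623936015777}
```

View pics/scene0.png

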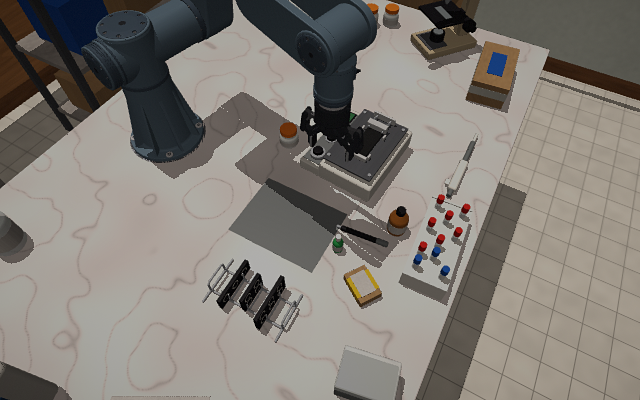

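View pics/side0.png

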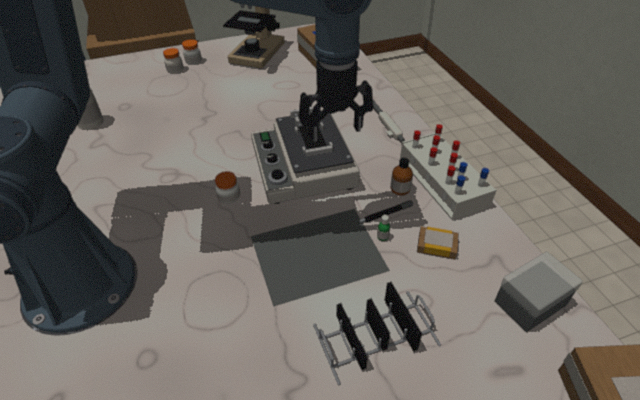

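The large plate (scene px ~268,300; side px ~403,316) stands in the farthest slot, and the short and slim ones are nearer the robot. The mat is clear. The shaker is partly hidden by the gripper.

Run:
```python
from h import *
for c in["scene","side"]:
    W=np.load(c+"0.npy").reshape(-1,3)
    for nm,x0,x1,zt in[("large",.57,.615,.068),("short",.52,.56,.068),("slim",.47,.51,.05)]:
        s=W[(W[:,0]>x0)&(W[:,0]<x1)&(W[:,1]>-.42)&(W[:,1]<-.2)&(W[:,2]>zt-.006)&(W[:,2]<zt+.008)]
        q=np.polyfit(s[:,1],s[:,0],1)
        print(c,nm,len(s),"yawdeg",np.degrees(q[0]).round(2),"x at mid",np.median(s[:,0]).round(4),"x",np.percentile(s[:,0],[2,98]).round(4),"y",np.percentile(s[:,1],[1,99]).round(4),"zmax",np.percentile(s[:,2],97).round(4))
```

```text
scene large 242 yawdeg -1.48 x at mid 0.5924 x [0.5867 0.5977] y [-0.3762 -0.2576] zmax 0.0712
scene short 151 yawdeg -1.13 x at mid 0.5404 x [0.5349 0.5455] y [-0.3556 -0.2792] zmax 0.0707
scene slim 232 yawdeg -1.51 x at mid 0.4889 x [0.4827 0.4943] y [-0.3765 -0.2584] zmax 0.0537
side large 373 yawdeg -1.4 x at mid 0.5892 x [0.5838 0.5952] y [-0.3766 -0.259 ] zmax 0.0692
side short 244 yawdeg -1.17 x at mid 0.5374 x [0.5326 0.5433] y [-0.3569 -0.2799] zmax 0.069
side slim 375 yawdeg -1.3 x at mid 0.4854 x [0.4799 0.4915] y [-0.3778 -0.2606] zmax 0.0513
```

Call:
apply_moves(
  moves=[
    {"jaw":0.5,"offset":[-60,0,-10],"rot":[0,0,0]},
    {"jaw":0.5,"offset":[-60,0,-10],"rot":[0,0,0]},
    {"jaw":0.5,"offset":[-60,0,0],"rot":[0,0,0]},
    {"jaw":0.5,"offset":[-60,0,0],"rot":[0,0,0]},
    {"jaw":0.5,"offset":[-60,0,0],"rot":[0,0,0]},
  ],
)

```text
time_s: 1.92
eef_pos: [0.5748, -0.3019, 0.2514]
eef_rot: [0.0, 0.707, 0.707, 0.0]
wrist_force: [1.3, 0.6, -0.3]
opening: 0.499
grasp_force: 0.0
```

Run:
```python
from h import *
im,d=ctrl.camera("wrist");save("w1.png",im);W=cloud("wrist",d).reshape(-1,3)
s=W[(W[:,0]>.57)&(W[:,0]<.615)&(W[:,1]>-.42)&(W[:,1]<-.2)&(W[:,2]>.062)&(W[:,2]<.076)]
print(len(s),np.degrees(np.polyfit(s[:,1],s[:,0],1)[0]),np.percentile(s,[2,50,98],axis=0).round(4)) if len(s) else print("none")
im,d=ctrl.camera("scene");W=cloud("scene",d);np.save("scene1.npy",W);im2,d=ctrl.camera("side");np.save("side1.npy",cloud("side",d))
save("sh1.png",np.hstack([cv2.resize(im[90:210,270:430],None,fx=2.5,fy=2.5,interpolation=2),cv2.resize(im2[90:210,230:390],None,fx=2.5,fy=2.5,interpolation=2)]))
for c in["scene","side"]:
    W=np.load(c+"1.npy")
    for t in["jaw","jaw_lip","fence_top","nest","start_top","start"]:
        for r in ctrl.outline_of(c,t)[:2]:
            w=W[r["region"]];w=w[~np.isnan(w[:,0])]
            print(c,t,round(r["score"],2),np.round(r["position"]),len(w),np.round(np.percentile(w,[3,50,97],axis=0),3).tolist() if len(w) else '')
```

```text
1124 -1.1002592052797697 [[ 0.5851 -0.3812  0.0656]
 [ 0.5905 -0.3207  0.0676]
 [ 0.5958 -0.2664  0.069 ]]
scene jaw 0.53 [376. 124.] 182 [[0.571, 0.248, 0.093], [0.601, 0.257, 0.114], [0.625, 0.285, 0.119]]
scene jaw_lip 0.71 [290. 134.] 409 [[0.331, 0.131, 0.003], [0.361, 0.148, 0.05], [0.38, 0.179, 0.065]]
scene jaw_lip 0.45 [380. 128.] 189 [[0.572, 0.248, 0.091], [0.598, 0.257, 0.114], [0.625, 0.291, 0.118]]
scene start_top 0.58 [280. 303.] 459 [[0.438, -0.365, -0.001], [0.617, -0.32, 0.007], [0.645, -0.276, 0.045]]
scene start_top 0.56 [376. 125.] 194 [[0.567, 0.248, 0.093], [0.597, 0.257, 0.114], [0.625, 0.285, 0.119]]
scene start 0.47 [316. 151.] 58 [[0.464, 0.11, 0.066], [0.475, 0.121, 0.07], [0.486, 0.135, 0.072]]
side jaw 0.5 [305. 119.] 245 [[0.564, 0.247, 0.093], [0.592, 0.256, 0.11], [0.621, 0.296, 0.116]]
side jaw_lip 0.64 [306. 118.] 253 [[0.564, 0.247, 0.092], [0.592, 0.256, 0.11], [0.623, 0.292, 0.116]]
side jaw_lip 0.38 [303. 153.] 7473 [[0.446, 0.067, 0.017], [0.552, 0.142, 0.069], [0.659, 0.311, 0.105]]
side fence_top 0.68 [302. 156.] 7226 [[0.447, 0.067, 0.022], [0.551, 0.142, 0.069], [0.655, 0.307, 0.105]]
side nest 0.57 [303. 155.] 7460 [[0.446, 0.067, 0.017], [0.552, 0.143, 0.069], [0.659, 0.31, 0.105]]
side start_top 0.63 [274. 174.] 115 [[0.458, 0.11, 0.058], [0.471, 0.119, 0.068], [0.485, 0.137, 0.071]]
side start_top 0.46 [307. 120.] 227 [[0.564, 0.248, 0.093], [0.591, 0.255, 0.111], [0.62, 0.281, 0.116]]
```

View pics/sh1.png

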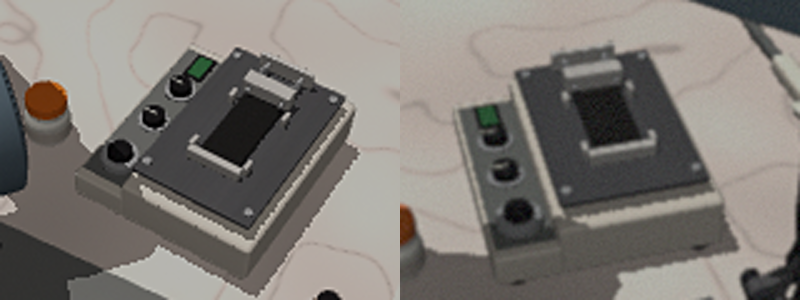

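View pics/w1.png

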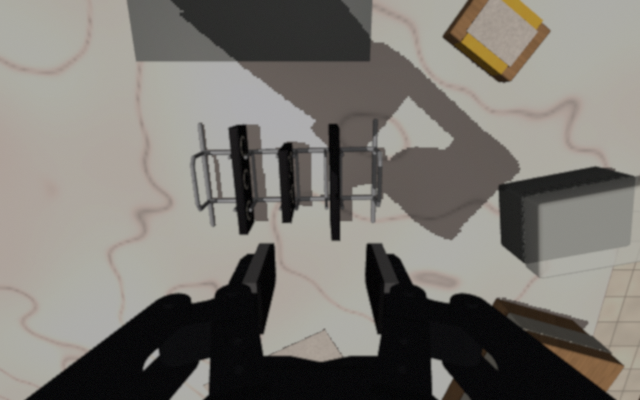

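Call:
apply_moves(
  moves=[
    {"jaw":0.5,"offset":[-17,15.7,0],"rot":[0,0,-1.3]},
    {"jaw":0.5,"offset":[0,0,60],"rot":[0,0,0]},
    {"jaw":0.5,"offset":[0,0,60],"rot":[0,0,0]},
    {"jaw":0.5,"offset":[0,0,30],"rot":[0,0,0]},
    {"jaw":0.5,"offset":[0,0,0],"rot":[0,0,0]},
  ],
)

```text
time_s: 3.3
eef_pos: [0.5888, -0.3155, 0.0979]
eef_rot: [-0.003, 0.699, 0.715, -0.0]
wrist_force: [0.5, -0.0, 0.1]
opening: 0.5
grasp_force: 0.0
```

Call:
apply_moves(
  moves=[
    {"jaw":0.5,"offset":[0,0,30],"rot":[0,0,0]},
    {"jaw":0.5,"offset":[0,0,30],"rot":[0,0,0]},
    {"jaw":0.5,"offset":[0,0,0],"rot":[0,0,0]},
    {"jaw":0.0,"offset":[0,0,0],"rot":[0,0,0]},
    {"jaw":0.0,"offset":[0,0,0],"rot":[0,0,0]},
  ],
)

```text
time_s: 3.92
eef_pos: [0.5919, -0.318, 0.0439]
eef_rot: [0.002, 0.699, 0.715, 0.0]
wrist_force: [-3.2, -0.9, 5.8]
opening: 0.095
grasp_force: 58.3
```

Call:
apply_moves(
  moves=[
    {"jaw":0.0,"offset":[0,0,0],"rot":[0,0,0]},
    {"jaw":0.0,"offset":[0,0,0],"rot":[0,0,0]},
    {"jaw":0.0,"offset":[0,0,0],"rot":[0,0,0]},
    {"jaw":0.0,"offset":[0,0,0],"rot":[0,0,0]},
    {"jaw":0.0,"offset":[0,0,0],"rot":[0,0,0]},
  ],
)

```text
time_s: 4.55
eef_pos: [0.5915, -0.3181, 0.0438]
eef_rot: [0.001, 0.699, 0.715, -0.0]
wrist_force: [-1.7, 0.4, 6.5]
opening: 0.101
grasp_force: 58.5
```

Call:
apply_moves(
  moves=[
    {"jaw":0.0,"offset":[0,0,-10],"rot":[0,0,0]},
    {"jaw":0.0,"offset":[0,0,-25],"rot":[0,0,0]},
    {"jaw":0.0,"offset":[0,0,-45],"rot":[0,0,0]},
    {"jaw":0.0,"offset":[0,0,-50],"rot":[0,0,0]},
    {"jaw":0.0,"offset":[0,0,-30],"rot":[0,0,0]},
  ],
)

```text
time_s: 5.18
eef_pos: [0.5918, -0.3176, 0.2057]
eef_rot: [0.002, 0.699, 0.715, 0.0]
wrist_force: [-0.6, 0.2, -1.5]
opening: 0.098
grasp_force: 58.6
```

Call:
apply_moves(
  moves=[
    {"jaw":0.0,"offset":[50,-15,0],"rot":[0,0,0]},
    {"jaw":0.0,"offset":[60,-15,0],"rot":[-5,0,0]},
    {"jaw":0.0,"offset":[60,-15,0],"rot":[-8,0,0]},
    {"jaw":0.0,"offset":[55,0,0],"rot":[-8,0,0]},
    {"jaw":0.0,"offset":[0,0,0],"rot":[-9,0,0]},
  ],
)

```text
time_s: 5.8
eef_pos: [0.5406, -0.0891, 0.2012]
eef_rot: [0.183, 0.673, 0.692, 0.187]
wrist_force: [0.0, -0.5, -1.4]
opening: 0.098
grasp_force: 58.8
```

Call:
apply_moves(
  moves=[
    {"jaw":0.0,"offset":[0,0,0],"rot":[-6,0,0]},
    {"jaw":0.0,"offset":[0,0,0],"rot":[-6,0,0]},
    {"jaw":0.0,"offset":[0,0,0],"rot":[-6,0,0]},
    {"jaw":0.0,"offset":[0,0,0],"rot":[-6,0,0]},
    {"jaw":0.0,"offset":[0,0,0],"rot":[-6,0,0]},
  ],
)

```text
time_s: 6.42
eef_pos: [0.5409, -0.0932, 0.2015]
eef_rot: [0.351, 0.604, 0.619, 0.357]
wrist_force: [1.5, 0.4, -0.9]
opening: 0.098
grasp_force: 58.8
```

Run:
```python
from h import *
o=ctrl.get_obs();T=tool();print(o["q"].round(3),T[:3,3],T[:3,:3].round(3).tolist(),o["opening"],o["wrist_force"])
im,d=ctrl.camera("side");save("s2.png",im[120:400,150:550])
```

```text
[-0.789 -0.233  2.454  1.516  0.68  -1.985] [ 0.54091846 -0.09322037  0.20145833] [[-0.023, 0.498, 0.867], [1.0, 0.014, 0.019], [-0.003, 0.867, -0.498]] 0.09750915052358582 [ 1.48464902  0.40181979 -0.89598067]
```

View pics/s2.png

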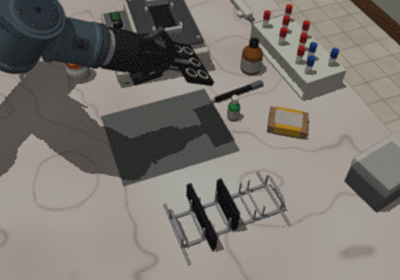

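The large plate is held ring face up at about 30° from horizontal above the mat (crop px ~190,60), with nothing else disturbed. I'll lower it next.

Call:
apply_moves(
  moves=[
    {"jaw":0.0,"offset":[0,-34.7,20],"rot":[0,0,0]},
    {"jaw":0.0,"offset":[0,-34.7,20],"rot":[0,0,0]},
    {"jaw":0.0,"offset":[0,-34.7,20],"rot":[0,0,0]},
    {"jaw":0.0,"offset":[0,-24,14],"rot":[0,0,0]},
    {"jaw":0.0,"offset":[0,0,0],"rot":[0,0,0]},
  ],
)

```text
time_s: 7.1
eef_pos: [0.5398, -0.0917, 0.0498]
eef_rot: [0.345, 0.607, 0.62, 0.357]
wrist_force: [1.4, -0.1, -0.2]
opening: 0.096
grasp_force: 58.9
```

Call:
apply_moves(
  moves=[
    {"jaw":0.0,"offset":[0,-8.7,5],"rot":[0,0,0]},
    {"jaw":0.0,"offset":[0,-8.7,5],"rot":[0,0,0]},
    {"jaw":0.0,"offset":[0,-3.5,2],"rot":[0,0,0]},
    {"jaw":0.0,"offset":[0,0,0],"rot":[0,0,0]},
    {"jaw":0.0,"offset":[0,0,0],"rot":[0,0,0]},
  ],
)

```text
time_s: 7.72
eef_pos: [0.5406, -0.093, 0.0288]
eef_rot: [0.349, 0.605, 0.62, 0.357]
wrist_force: [-0.3, -0.9, -0.6]
opening: 0.096
grasp_force: 58.9
```

Call:
apply_moves(
  moves=[
    {"jaw":0.0,"offset":[0,-1.7,1],"rot":[0,0,0]},
    {"jaw":0.0,"offset":[0,-1.7,1],"rot":[0,0,0]},
    {"jaw":0.0,"offset":[0,-1.7,1],"rot":[0,0,0]},
    {"jaw":0.0,"offset":[0,0,0],"rot":[0,0,0]},
    {"jaw":0.0,"offset":[0,0,0],"rot":[0,0,0]},
  ],
)

```text
time_s: 8.35
eef_pos: [0.54, -0.0927, 0.0218]
eef_rot: [0.348, 0.606, 0.62, 0.357]
wrist_force: [0.1, -0.3, -2.0]
opening: 0.099
grasp_force: 58.9
```

Call:
apply_moves(
  moves=[
    {"jaw":0.22,"offset":[0,0,0],"rot":[0,0,0]},
    {"jaw":0.22,"offset":[0,0,0],"rot":[0,0,0]},
    {"jaw":0.22,"offset":[0,0,-10],"rot":[0,0,0]},
    {"jaw":0.22,"offset":[0,0,-20],"rot":[0,0,0]},
    {"jaw":0.22,"offset":[0,0,-30],"rot":[0,0,0]},
  ],
)

```text
time_s: 8.98
eef_pos: [0.4876, -0.0936, 0.0525]
eef_rot: [0.348, 0.606, 0.62, 0.357]
wrist_force: [-1.0, -0.6, -0.4]
opening: 0.22
grasp_force: 0.0
```

Run:
```python
from h import *
o=ctrl.get_obs();print(o["eef_pos"],o["wrist_force"])
im,d=ctrl.camera("side");save("s3.png",im[120:400,150:550]);W=cloud("side",d)
for r in ctrl.outline_of("side","plate")[:2]:
    w=W[r["region"]];w=w[~np.isnan(w[:,0])];print(r["score"],r["position"],np.percentile(w,[2,50,98],axis=0).round(4).tolist())
```

```text
[ 0.48764728 -0.09356748  0.05250602] [-1.02024314 -0.64919276 -0.38495043]
0.77 [336.8, 249.9] [[0.51, -0.1514, 0.0022], [0.5387, -0.0993, 0.0081], [0.5683, -0.0353, 0.0111]]
```

View pics/s3.png

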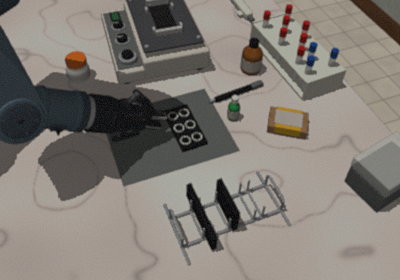

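The plate lies flat on the mat with its rings up (crop px ~186,128). I'll raise the tool and turn it back to pointing down.

Call:
apply_moves(
  moves=[
    {"jaw":0.22,"offset":[0,34.7,-20],"rot":[0,0,0]},
    {"jaw":0.22,"offset":[0,34.7,-20],"rot":[0,0,0]},
    {"jaw":0.22,"offset":[0,34.7,-20],"rot":[0,0,0]},
    {"jaw":0.6,"offset":[0,34.7,-20],"rot":[6,0,0]},
    {"jaw":1,"offset":[0,0,0],"rot":[6,0,0]},
  ],
)

```text
time_s: 9.7
eef_pos: [0.4925, -0.0926, 0.1969]
eef_rot: [0.293, 0.629, 0.651, 0.307]
wrist_force: [-0.5, -0.6, -0.8]
opening: 0.638
grasp_force: 0.0
```

Call:
apply_moves(
  moves=[
    {"jaw":1,"offset":[0,0,0],"rot":[6,0,0]},
    {"jaw":1,"offset":[0,0,0],"rot":[6,0,0]},
    {"jaw":1,"offset":[0,0,0],"rot":[6,0,0]},
    {"jaw":1,"offset":[0,0,0],"rot":[6,0,0]},
    {"jaw":1,"offset":[0,0,0],"rot":[6,0,0]},
  ],
)

```text
time_s: 10.32
eef_pos: [0.4922, -0.0915, 0.1948]
eef_rot: [0.118, 0.683, 0.709, 0.128]
wrist_force: [0.6, -0.5, 0.9]
opening: 1.001
grasp_force: 0.0
```

Call:
apply_moves(
  moves=[
    {"jaw":1,"offset":[0,0,0],"rot":[6,0,0]},
    {"jaw":1,"offset":[0,0,0],"rot":[6,0,0]},
    {"jaw":1,"offset":[0,0,0],"rot":[6,0,0]},
    {"jaw":1,"offset":[0,0,0],"rot":[0,0,0]},
    {"jaw":1,"offset":[0,0,0],"rot":[0,0,0]},
  ],
)

```text
time_s: 10.95
eef_pos: [0.4918, -0.0913, 0.194]
eef_rot: [0.01, 0.693, 0.72, 0.018]
wrist_force: [0.2, -0.3, -0.2]
opening: 0.997
grasp_force: 0.0
```

```bash
cat >> h.py <<'E'
def rect(c,t,z0,z1,W=None):
    "min-area rectangle (world xy) of the points of a thing between two heights"
    im,d=ctrl.camera(c);W=cloud(c,d);r=ctrl.outline_of(c,t)[0];w=W[r["region"]];w=w[(w[:,2]>z0)&(w[:,2]<z1)]
    return round(r["score"],2),len(w),cv2.minAreaRect((w[:,:2]*1000).astype(np.float32)),np.median(w[:,2]).round(4)
E
python3 - <<'E'
from h import *
o=ctrl.get_obs();T=tool();print(o["q"].round(3),T.round(4).tolist())
for c in["wrist","scene","side"]:
    try: print(c,rect(c,"plate",.005,.016))
    except Exception as e: print(c,e)
E
```

```text
[-0.439  0.024  1.857  0.028  1.23  -0.486] [[-0.0386, 0.9985, 0.0388, 0.4918], [0.9992, 0.0382, 0.0113, -0.0913], [0.0098, 0.0392, -0.9992, 0.194], [0.0, 0.0, 0.0, 1.0]]
wrist (0.86, 6706, ((541.542724609375, -90.94143676757812), (60.297584533691406, 120.3534927368164), 1.4562300443649292), np.float64(0.0095))
scene (0.91, 870, ((541.315673828125, -92.17341613769531), (62.10411071777344, 120.58866119384766), 1.3853739500045776), np.float64(0.0097))
side (0.76, 1108, ((538.9495849609375, -92.08657836914062), (60.73722839355469, 121.95478820800781), 2.035191297531128), np.float64(0.0082))
```

```bash
cat >> h.py <<'E'
from scipy.spatial.transform import Rotation as R
def plan(pos,yaw,tilt=0):
    """offset (mm) and turn (deg) in the present tool frame to a down pose: yaw deg about world z of tool x from world y; tilt deg about tool y"""
    T=tool();D=R.from_euler("z",yaw,degrees=True)*R.from_matrix([[0,1,0],[1,0,0],[0,0,-1]])*R.from_euler("y",tilt,degrees=True)
    return (T[:3,:3].T@(np.array(pos)-T[:3,3])*1000).round(1),(R.from_matrix(T[:3,:3]).inv()*D).as_rotvec(degrees=True).round(2)
E
python3 - <<'E'
from h import *
print(plan([.541,-.0915,.1],1.45))
E
```

```text
(array([-2.2, 45.3, 96.6]), array([ 2.26, -0.51,  0.7 ]))
```

Call:
apply_moves(
  moves=[
    {"jaw":0.85,"offset":[-2.2,45.3,40],"rot":[2.26,-0.51,0.7]},
    {"jaw":0.85,"offset":[0,0,40],"rot":[0,0,0]},
    {"jaw":0.85,"offset":[0,0,16],"rot":[0,0,0]},
    {"jaw":0.85,"offset":[0,0,0],"rot":[0,0,0]},
    {"jaw":0.85,"offset":[0,0,0],"rot":[0,0,0]},
  ],
)

```text
time_s: 11.88
eef_pos: [0.54, -0.0925, 0.1023]
eef_rot: [0.001, 0.698, 0.716, 0.0]
wrist_force: [-0.5, -0.2, -0.4]
opening: 0.851
grasp_force: 0.0
```

Run:
```python
from h import *
print(tool()[:3,3])
print(rect("wrist","plate",.003,.016))
print(plan([.541,-.0915,-.003],1.45))
```

```text
[ 0.54000741 -0.09250737  0.10230941]
(0.8, 12366, ((541.7861328125, -90.79161071777344), (60.213985443115234, 120.0213623046875), 1.4557788372039795), np.float64(0.0096))
(array([  1.2,   0.6, 105.5]), array([0.15, 0.08, 0.01]))
```

Call:
apply_moves(
  moves=[
    {"jaw":0.85,"offset":[1.2,1.5,45],"rot":[0,0,0]},
    {"jaw":0.85,"offset":[0,0,35],"rot":[0,0,0]},
    {"jaw":0.85,"offset":[0,0,12],"rot":[0,0,0]},
    {"jaw":0.85,"offset":[0,0,5],"rot":[0,0,0]},
    {"jaw":0.85,"offset":[0,0,0],"rot":[0,0,0]},
  ],
)

```text
time_s: 12.6
eef_pos: [0.5414, -0.0911, 0.0046]
eef_rot: [0.001, 0.698, 0.716, 0.0]
wrist_force: [0.2, 0.2, -0.5]
opening: 0.851
grasp_force: 0.0
```

Call:
apply_moves(
  moves=[
    {"jaw":0.85,"offset":[0,0,3],"rot":[0,0,0]},
    {"jaw":0.85,"offset":[0,0,3],"rot":[0,0,0]},
    {"jaw":0.85,"offset":[0,0,1],"rot":[0,0,0]},
    {"jaw":0.85,"offset":[0,0,0],"rot":[0,0,0]},
    {"jaw":0.85,"offset":[0,0,0],"rot":[0,0,0]},
  ],
)

```text
time_s: 13.22
eef_pos: [0.5405, -0.0907, -0.0036]
eef_rot: [-0.0, 0.698, 0.716, -0.0]
wrist_force: [-0.1, -0.5, 0.7]
opening: 0.848
grasp_force: 0.0
```

Call:
apply_moves(
  moves=[
    {"jaw":0.6,"offset":[0,0,0],"rot":[0,0,0]},
    {"jaw":0.4,"offset":[0,0,0],"rot":[0,0,0]},
    {"jaw":0.2,"offset":[0,0,0],"rot":[0,0,0]},
    {"jaw":0,"offset":[0,0,0],"rot":[0,0,0]},
    {"jaw":0,"offset":[0,0,0],"rot":[0,0,0]},
  ],
)

```text
time_s: 13.85
eef_pos: [0.541, -0.0909, -0.0031]
eef_rot: [0.0, 0.698, 0.716, -0.0]
wrist_force: [-0.6, 0.8, 5.6]
opening: 0.681
grasp_force: 64.8
```

Call:
apply_moves(
  moves=[
    {"jaw":0,"offset":[0,0,-15],"rot":[0,0,0]},
    {"jaw":0,"offset":[0,0,-50],"rot":[0,0,0]},
    {"jaw":0,"offset":[0,0,-60],"rot":[0,0,0]},
    {"jaw":0,"offset":[0,0,-60],"rot":[0,0,0]},
    {"jaw":0,"offset":[0,0,-55],"rot":[0,0,0]},
  ],
)

```text
time_s: 14.48
eef_pos: [0.5403, -0.0905, 0.2392]
eef_rot: [0.0, 0.698, 0.716, -0.0]
wrist_force: [0.9, -0.3, -0.9]
opening: 0.678
grasp_force: 64.8
```

Run:
```python
from h import *
print(tool()[:3,3])
im,d=ctrl.camera("wrist");save("w4.png",im);np.save("w4.npy",cloud("wrist",d))
for c in["scene1","side1","w4"]:
    W=np.load(c+".npy").reshape(-1,3)
    def box(n,z0,z1,x0=.4,x1=.75,y0=.03,y1=.35):
        s=W[(W[:,2]>z0)&(W[:,2]<z1)&(W[:,0]>x0)&(W[:,0]<x1)&(W[:,1]>y0)&(W[:,1]<y1)]
        if len(s)>8: print(c,n,len(s),[np.round(a,1) for a in cv2.minAreaRect((s[:,:2]*1000).astype(np.float32))],np.median(s[:,2]).round(4),np.percentile(s[:,:2],[2,98],axis=0).round(4).tolist())
    box("plat",.086,.094,.48); box("housing",.066,.074,.5); box("bed",.0945,.0985,.54,.66,.15,.245)
    box("fencetop",.1015,.108,.53,.67,.10,.16); box("jaw",.107,.125,.53,.67,.2,.35); box("button",.05,.08,.44,.5,.09,.15)
    box("console",.044,.052,.42,.5)
```

```text
[ 0.54029797 -0.09054003  0.23922375]
scene1 plat 2276 [array([591.2, 200. ]), array([236.5, 151.7]), np.float64(85.9)] 0.0905 [[0.5164, 0.0855], [0.6661, 0.3083]]
scene1 housing 834 [array([604.7, 152.9]), array([232.1, 301.2]), np.float64(12.8)] 0.07 [[0.5094, 0.0676], [0.683, 0.3125]]
scene1 bed 346 [array([606.8, 196.9]), array([ 96. , 102.4]), np.float64(87.0)] 0.0966 [[0.5616, 0.1519], [0.6182, 0.2432]]
scene1 fencetop 87 [array([585.7, 143.3]), array([24.2, 73.9]), np.float64(84.9)] 0.1043 [[0.5522, 0.1304], [0.6216, 0.1559]]
scene1 jaw 208 [array([597.7, 277.6]), array([62.3, 69.8]), np.float64(86.9)] 0.1142 [[0.5659, 0.2474], [0.6306, 0.3087]]
scene1 button 208 [array([468.5, 120.3]), array([57.1, 53.1]), np.float64(89.0)] 0.0607 [[0.4461, 0.0929], [0.4938, 0.1457]]
scene1 console 656 [array([468.1, 209. ]), array([263.9,  63.3]), np.float64(89.8)] 0.049 [[0.4413, 0.0808], [0.4988, 0.3345]]
side1 plat 2393 [array([588.8, 199.3]), array([235.7, 150.8]), np.float64(85.2)] 0.089 [[0.5128, 0.0848], [0.6626, 0.3058]]
side1 housing 766 [array([590.5, 196. ]), array([258.5, 165.7]), np.float64(85.3)] 0.0684 [[0.5043, 0.0679], [0.6696, 0.3037]]
side1 bed 281 [array([589.1, 199.7]), array([97.6, 73. ]), np.float64(84.0)] 0.0955 [[0.5625, 0.1519], [0.6231, 0.2437]]
side1 fencetop 72 [array([582.5, 139.9]), array([24.8, 73.2]), np.float64(83.3)] 0.103 [[0.5503, 0.1285], [0.6178, 0.1535]]
side1 jaw 199 [array([593.1, 277.3]), array([60.4, 69.3]), np.float64(82.7)] 0.112 [[0.5639, 0.2472], [0.6262, 0.3075]]
side1 button 255 [array([472. , 120.1]), array([58.3, 56.9]), np.float64(88.5)] 0.0597 [[0.4472, 0.0931], [0.4996, 0.1387]]
side1 console 1013 [array([476.6, 207.8]), array([261.8,  65.9]), np.float64(85.7)] 0.0479 [[0.4393, 0.0806], [0.4991, 0.3313]]
w4 housing 159 [array([696.5,  53.2]), array([ 13.1, 115.8]), np.float64(72.4)] 0.0693 [[0.642, 0.0304], [0.7499, 0.0647]]
```

View pics/w4.png

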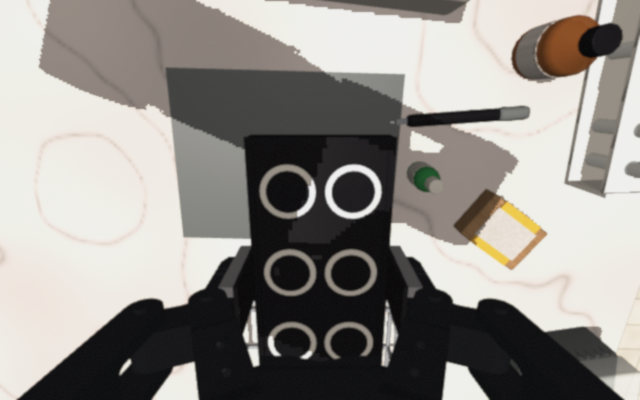

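The plate is held level across its width, ring face visible at px ~320,250. I'll move in front of the shaker to measure the clamp.

Call:
apply_moves(
  moves=[
    {"jaw":0,"offset":[0,0,-60],"rot":[0,0,0]},
    {"jaw":0,"offset":[40,15,-60],"rot":[0,0,3]},
    {"jaw":0,"offset":[50,20,0],"rot":[0,0,3]},
    {"jaw":0,"offset":[50,20,0],"rot":[0,0,0]},
    {"jaw":0,"offset":[0,0,0],"rot":[0,0,0]},
  ],
)

```text
time_s: 15.15
eef_pos: [0.598, 0.0447, 0.347]
eef_rot: [-0.001, 0.733, 0.68, -0.0]
wrist_force: [-0.5, -0.7, -0.5]
opening: 0.682
grasp_force: 65.1
```

Run:
```python
from h import *
T=tool();print(T.round(4).tolist())
im,d=ctrl.camera("wrist");save("w5.png",im);W0=cloud("wrist",d);np.save("w5.npy",W0);W=W0.reshape(-1,3)
def box(n,z0,z1,x0=.4,x1=.75,y0=.03,y1=.35):
    s=W[(W[:,2]>z0)&(W[:,2]<z1)&(W[:,0]>x0)&(W[:,0]<x1)&(W[:,1]>y0)&(W[:,1]<y1)]
    if len(s)>8: print(n,len(s),[np.round(a,1) for a in cv2.minAreaRect((s[:,:2]*1000).astype(np.float32))],np.median(s[:,2]).round(4),np.percentile(s[:,:2],[2,98],axis=0).round(4).tolist())
box("plat",.086,.0935,.48); box("bed",.0945,.0985,.54,.66,.15,.245)
box("fencetop",.1015,.108,.53,.67,.10,.16); box("jaw",.107,.125,.53,.67,.2,.35); box("button",.05,.08,.44,.5,.09,.15);box("button",.062,.08,.44,.5,.09,.15)
r=ctrl.outline_of("wrist","plate")[0]; w=W0[r["region"]];w=w[w[:,2]>.25]
w=(w-T[:3,3])@T[:3,:3]*1000
print(r["score"],len(w),np.percentile(w,[1,50,99],axis=0).round(1).tolist(),cv2.minAreaRect(w[:,:2].astype(np.float32)))
c=np.linalg.lstsq(np.c_[w[:,:2],np.ones(len(w))],w[:,2],rcond=None)[0];print("plane",c)
```

```text
[[0.0743, 0.9972, -0.0012, 0.598], [0.9972, -0.0743, 0.001, 0.0447], [0.0009, -0.0013, -1.0, 0.347], [0.0, 0.0, 0.0, 1.0]]
plat 12538 [array([587., 151.]), array([134.7, 150.3]), np.float64(85.4)] 0.0897 [[0.5147, 0.0858], [0.6604, 0.2167]]
bed 2864 [array([589.3, 182.4]), array([68.4, 63.9]), np.float64(85.9)] 0.0958 [[0.5651, 0.1514], [0.6144, 0.2154]]
fencetop 583 [array([586.3, 143.5]), array([25.7, 72.9]), np.float64(84.7)] 0.1036 [[0.5521, 0.1295], [0.622, 0.1538]]
button 1227 [array([471.6, 122.2]), array([58.4, 54.7]), np.float64(83.1)] 0.0605 [[0.4496, 0.0979], [0.4958, 0.1457]]
button 498 [array([474.6, 125.7]), array([32.3, 28.6]), np.float64(70.2)] 0.0697 [[0.4609, 0.111], [0.4876, 0.1375]]
0.86 30532 [[-46.0, -27.7, -13.9], [14.6, 1.6, -12.3], [58.2, 30.6, -10.4]] ((3.8605499267578125, 1.4337444305419922), (109.34090423583984, 60.332069396972656), 0.12130222469568253)
plane [ 3.22609214e-03  9.03524249e-05 -1.23081976e+01]
```

View pics/w5.png

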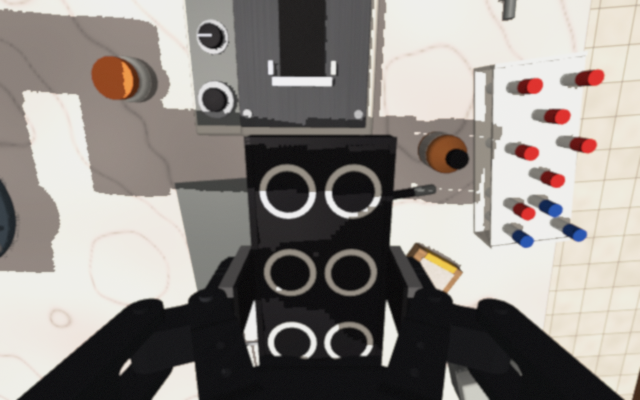

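```bash
cat >> h.py <<'E'
NEST=np.array([.5895,.1992,.096]);YAW=-4.6
def stage(C,h,tilt,prt=True):
    "tool move (mm, deg) that brings the plate's underside centre to (0,C,h) mm from the nest, +y end low by tilt"
    D=(R.from_euler("z",YAW,degrees=True)*R.from_matrix([[0,1,0],[1,0,0],[0,0,-1]])*R.from_euler("y",-tilt,degrees=True)).as_matrix()
    Rz=R.from_euler("z",YAW,degrees=True).as_matrix()
    p=NEST+Rz@[0,C/1e3,h/1e3]-D@[-.0006,0,-.0027]
    T=tool();o,r=plan(p,YAW,-tilt);w=(p-T[:3,3])*1000
    print("goal",p.round(4),"world d",w.round(1),"offset",o,"rot",r,"in goal frame",(D.T@w).round(1))
E
python3 - <<'E'
from h import *
stage(-16,60,0);stage(-16,40,10.5)
E
```

```text
goal [0.5883 0.1838 0.1533] world d [  -9.   142.2 -193.6] offset [141.1 -19.7 193.6] rot [-0.1   0.03  0.15] in goal frame [141.  -20.4 193.6]
goal [0.5882 0.1833 0.1332] world d [  -9.1  141.7 -213.7] offset [140.7 -19.7 213.7] rot [ -0.08 -10.47   0.16] in goal frame [177.1 -20.4 184.5]
```

Call:
apply_moves(
  moves=[
    {"jaw":0,"offset":[47,-6.6,40],"rot":[0,0,0.15]},
    {"jaw":0,"offset":[47,-6.6,50],"rot":[0,0,0]},
    {"jaw":0,"offset":[46.5,-6.5,50],"rot":[0,0,0]},
    {"jaw":0,"offset":[0,0,40],"rot":[0,0,0]},
    {"jaw":0,"offset":[0,0,0],"rot":[0,-5,0]},
  ],
)

```text
time_s: 15.88
eef_pos: [0.5868, 0.1716, 0.1719]
eef_rot: [0.028, 0.735, 0.676, -0.037]
wrist_force: [-0.3, 0.6, -0.0]
opening: 0.678
grasp_force: 65.1
```

Call:
apply_moves(
  moves=[
    {"jaw":0,"offset":[0,0,0],"rot":[0,-5.5,0]},
    {"jaw":0,"offset":[0,0,0],"rot":[0,0,0]},
    {"jaw":0,"offset":[0,0,0],"rot":[0,0,0]},
    {"jaw":0,"offset":[0,0,0],"rot":[0,0,0]},
    {"jaw":0,"offset":[0,0,0],"rot":[0,0,0]},
  ],
)

```text
time_s: 16.5
eef_pos: [0.59, 0.1736, 0.1767]
eef_rot: [0.062, 0.733, 0.674, -0.067]
wrist_force: [-0.2, 0.2, -1.2]
opening: 0.68
grasp_force: 65.1
```

Run:
```python
from h import *
stage(-16,25,10.5);stage(-16,12.4,10.5);print(ctrl.get_obs()["wrist_force"])
W0=[]
for c in["side","scene"]:
    im,d=ctrl.camera(c);W=cloud(c,d);r=ctrl.outline_of(c,"plate")[0];w=W[r["region"]];w=w[w[:,2]>.1]
    Rz=R.from_euler("z",YAW,degrees=True).as_matrix();l=(w-NEST)@Rz*1000
    print(c,r["score"],len(l),np.percentile(l,[1,50,99],axis=0).round(1).tolist())
    W0.append(cv2.resize(im[90:210,230:390] if c=="side" else im[90:210,270:430],None,fx=2.5,fy=2.5,interpolation=2))
save("v6.png",np.hstack(W0))
```

```text
goal [0.5882 0.1833 0.1182] world d [ -1.8   9.8 -58.5] offset [20.1 -2.5 55.7] rot [-0.04 -0.03 -0.13] in goal frame [20.1 -2.5 55.7]
goal [0.5882 0.1833 0.1056] world d [ -1.8   9.8 -71.1] offset [22.3 -2.5 68.1] rot [-0.04 -0.03 -0.13] in goal frame [22.4 -2.5 68.1]
[-0.20174301  0.19167124 -1.22882549]
side 0.96 582 [[-27.7, -86.3, 80.3], [4.1, -43.4, 94.4], [31.7, 34.1, 103.7]]
scene 0.95 573 [[-24.5, -84.2, 82.2], [1.4, -40.6, 96.2], [34.1, 32.7, 106.5]]
```

View pics/v6.png

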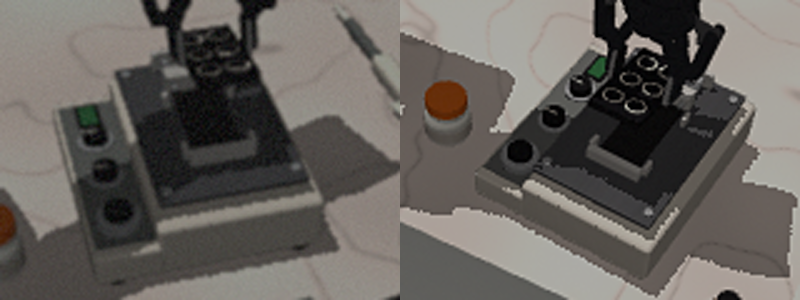

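The plate is tilted with its +y end low above the clamp, and its position over the bed agrees with the calculation. I'll go down.

Call:
apply_moves(
  moves=[
    {"jaw":0,"offset":[10,-2.8,25],"rot":[0,0,-0.1]},
    {"jaw":0,"offset":[10,0,20],"rot":[0,0,0]},
    {"jaw":0,"offset":[0,0,10],"rot":[0,0,0]},
    {"jaw":0,"offset":[0,0,0],"rot":[0,0,0]},
    {"jaw":0,"offset":[0,0,0],"rot":[0,0,0]},
  ],
)

```text
time_s: 17.32
eef_pos: [0.5885, 0.184, 0.1195]
eef_rot: [0.062, 0.732, 0.675, -0.067]
wrist_force: [-0.3, 0.1, -0.8]
opening: 0.684
grasp_force: 65.0
```

Run:
```python
from h import *
stage(-16,12.4,10.5);print(ctrl.get_obs()["wrist_force"])
```

```text
goal [0.5882 0.1833 0.1056] world d [ -0.3  -0.7 -13.8] offset [ 1.8 -0.2 13.7] rot [ 0.02 -0.01  0.01] in goal frame [ 1.8 -0.2 13.7]
[-0.31357005  0.05280561 -0.80944376]
```

Call:
apply_moves(
  moves=[
    {"jaw":0,"offset":[0.7,0,5],"rot":[0,0,0]},
    {"jaw":0,"offset":[0.5,0,4],"rot":[0,0,0]},
    {"jaw":0,"offset":[0.4,0,3],"rot":[0,0,0]},
    {"jaw":0,"offset":[0,0,0],"rot":[0,0,0]},
    {"jaw":0,"offset":[0,0,0],"rot":[0,0,0]},
  ],
)

```text
time_s: 17.95
eef_pos: [0.5878, 0.1835, 0.1067]
eef_rot: [0.062, 0.732, 0.676, -0.068]
wrist_force: [-0.0, 0.4, -1.7]
opening: 0.682
grasp_force: 65.0
```

Call:
apply_moves(
  moves=[
    {"jaw":0,"offset":[0.2,0,1],"rot":[0,0,0]},
    {"jaw":0,"offset":[0,0,0],"rot":[0,0,0]},
    {"jaw":0,"offset":[0,0,0],"rot":[0,0,0]},
    {"jaw":0,"offset":[0,0,0],"rot":[0,0,0]},
    {"jaw":0,"offset":[0,0,0],"rot":[0,0,0]},
  ],
)

```text
time_s: 18.58
eef_pos: [0.5877, 0.1836, 0.1056]
eef_rot: [0.062, 0.732, 0.676, -0.068]
wrist_force: [0.3, -0.3, 0.1]
opening: 0.678
grasp_force: 65.0
```

Call:
apply_moves(
  moves=[
    {"jaw":0,"offset":[0.2,0,1],"rot":[0,0,0]},
    {"jaw":0,"offset":[0,0,0],"rot":[0,0,0]},
    {"jaw":0,"offset":[0,0,0],"rot":[0,0,0]},
    {"jaw":0,"offset":[0,0,0],"rot":[0,0,0]},
    {"jaw":0,"offset":[0,0,0],"rot":[0,0,0]},
  ],
)

```text
time_s: 19.2
eef_pos: [0.5878, 0.1836, 0.1046]
eef_rot: [0.062, 0.732, 0.675, -0.068]
wrist_force: [0.0, -0.0, -1.0]
opening: 0.683
grasp_force: 65.0
```

Call:
apply_moves(
  moves=[
    {"jaw":0,"offset":[0.2,0,1],"rot":[0,0,0]},
    {"jaw":0,"offset":[0,0,0],"rot":[0,0,0]},
    {"jaw":0,"offset":[0,0,0],"rot":[0,0,0]},
    {"jaw":0,"offset":[0,0,0],"rot":[0,0,0]},
    {"jaw":0,"offset":[0,0,0],"rot":[0,0,0]},
  ],
)

```text
time_s: 19.82
eef_pos: [0.5878, 0.1836, 0.1036]
eef_rot: [0.062, 0.732, 0.675, -0.067]
wrist_force: [0.7, -0.1, -0.2]
opening: 0.683
grasp_force: 65.2
```

Call:
apply_moves(
  moves=[
    {"jaw":0,"offset":[0.2,0,1],"rot":[0,0,0]},
    {"jaw":0,"offset":[0,0,0],"rot":[0,0,0]},
    {"jaw":0,"offset":[0,0,0],"rot":[0,0,0]},
    {"jaw":0,"offset":[0,0,0],"rot":[0,0,0]},
    {"jaw":0,"offset":[0,0,0],"rot":[0,0,0]},
  ],
)

```text
time_s: 20.45
eef_pos: [0.5879, 0.1834, 0.1027]
eef_rot: [0.062, 0.732, 0.675, -0.068]
wrist_force: [-1.3, -2.3, 5.0]
opening: 0.679
grasp_force: 65.5
```

Call:
apply_moves(
  moves=[
    {"jaw":0,"offset":[0.2,0,1],"rot":[0,0,0]},
    {"jaw":0,"offset":[0,0,0],"rot":[0,0,0]},
    {"jaw":0,"offset":[0,0,0],"rot":[0,0,0]},
    {"jaw":0,"offset":[0,0,0],"rot":[0,0,0]},
    {"jaw":0,"offset":[0,0,0],"rot":[0,0,0]},
  ],
)

```text
time_s: 21.08
eef_pos: [0.588, 0.1834, 0.102]
eef_rot: [0.062, 0.732, 0.675, -0.068]
wrist_force: [-2.6, -3.4, 7.1]
opening: 0.679
grasp_force: 65.8
```

Call:
apply_moves(
  moves=[
    {"jaw":0,"offset":[-0.4,0,-2],"rot":[0,0,0]},
    {"jaw":0,"offset":[3,0,-0.55],"rot":[0,0,0]},
    {"jaw":0,"offset":[3,0,-0.55],"rot":[0,0,0]},
    {"jaw":0,"offset":[2,0,-0.35],"rot":[0,0,0]},
    {"jaw":0,"offset":[0,0,0],"rot":[0,0,0]},
  ],
)

```text
time_s: 21.7
eef_pos: [0.5883, 0.1922, 0.1033]
eef_rot: [0.061, 0.732, 0.676, -0.067]
wrist_force: [-0.5, 1.0, 0.2]
opening: 0.681
grasp_force: 65.2
```

Call:
apply_moves(
  moves=[
    {"jaw":0,"offset":[2,0,-0.35],"rot":[0,0,0]},
    {"jaw":0,"offset":[2,0,-0.35],"rot":[0,0,0]},
    {"jaw":0,"offset":[0,0,0],"rot":[0,0,0]},
    {"jaw":0,"offset":[0,0,0],"rot":[0,0,0]},
    {"jaw":0,"offset":[0,0,0],"rot":[0,0,0]},
  ],
)

```text
time_s: 22.32
eef_pos: [0.5885, 0.1954, 0.1033]
eef_rot: [0.062, 0.732, 0.675, -0.068]
wrist_force: [-0.3, -3.9, 0.2]
opening: 0.681
grasp_force: 65.1
```

Call:
apply_moves(
  moves=[
    {"jaw":0,"offset":[2,0,-0.7],"rot":[0,0,0]},
    {"jaw":0,"offset":[2,0,-0.5],"rot":[0,0,0]},
    {"jaw":0,"offset":[1,0,-0.2],"rot":[0,0,0]},
    {"jaw":0,"offset":[0,0,0],"rot":[0,0,0]},
    {"jaw":0,"offset":[0,0,0],"rot":[0,0,0]},
  ],
)

```text
time_s: 22.95
eef_pos: [0.589, 0.2006, 0.1037]
eef_rot: [0.062, 0.732, 0.675, -0.068]
wrist_force: [-1.0, -6.2, -1.3]
opening: 0.685
grasp_force: 65.0
```

Call:
apply_moves(
  moves=[
    {"jaw":0,"offset":[2,0,-0.35],"rot":[0,0,0]},
    {"jaw":0,"offset":[2,0,-0.35],"rot":[0,0,0]},
    {"jaw":0,"offset":[0,0,0],"rot":[0,0,0]},
    {"jaw":0,"offset":[0,0,0],"rot":[0,0,0]},
    {"jaw":0,"offset":[0,0,0],"rot":[0,0,0]},
  ],
)

```text
time_s: 23.58
eef_pos: [0.5892, 0.2043, 0.1037]
eef_rot: [0.062, 0.732, 0.675, -0.068]
wrist_force: [-1.3, -6.3, 0.4]
opening: 0.679
grasp_force: 64.9
```

Run:
```python
from h import *
stage(4,12.2,10.5);stage(4,0.5,0);T=tool();print(T[:3,3],ctrl.get_obs()["wrist_force"])
W0=[];Rz=R.from_euler("z",YAW,degrees=True).as_matrix()
for c in["side","scene"]:
    im,d=ctrl.camera(c);W=cloud(c,d)
    for t in["plate","jaw"]:
        r=ctrl.outline_of(c,t)[0];w=W[r["region"]];w=w[w[:,2]>.093];l=(w-NEST)@Rz*1000
        print(c,t,r["score"],len(l),np.percentile(l,[1,50,99],axis=0).round(1).tolist())
    W0.append(cv2.resize(im[90:210,230:390] if c=="side" else im[90:210,270:430],None,fx=2.5,fy=2.5,interpolation=2))
save("v7.png",np.hstack(W0))
```

```text
goal [0.5898 0.2033 0.1054] world d [ 0.6 -1.   1.7] offset [-1.3  0.7 -1.5] rot [-0.09  0.08  0.04] in goal frame [-1.3  0.7 -1.5]
goal [0.5899 0.2038 0.0938] world d [ 0.6 -0.5 -9.9] offset [1.4 0.7 9.8] rot [-0.09 10.58  0.03] in goal frame [-0.5  0.7  9.9]
[0.58922585 0.20429176 0.10369098] [-1.30858763 -6.31588074  0.40058798]
side plate 0.74 544 [[-31.1, -55.5, 7.0], [0.2, -10.4, 21.6], [28.4, 63.9, 31.6]]Traceback (most recent call last):
  File "<stdin>", line 7, in <module>
IndexError: list index out of range
```

Call:
apply_moves(
  moves=[
    {"jaw":0,"offset":[0.5,0,2.65],"rot":[0,2.6,0]},
    {"jaw":0,"offset":[0.4,0,2.65],"rot":[0,2.6,0]},
    {"jaw":0,"offset":[0.2,0,2.65],"rot":[0,2.6,0]},
    {"jaw":0,"offset":[0.1,0,2],"rot":[0,2.7,0]},
    {"jaw":0,"offset":[0,0,0],"rot":[0,0,0]},
  ],
)

```text
time_s: 24.35
eef_pos: [0.5891, 0.2037, 0.0933]
eef_rot: [-0.0, 0.735, 0.678, -0.001]
wrist_force: [-0.4, -6.9, -1.2]
opening: 0.681
grasp_force: 64.9
```

Run:
```python
from h import *
stage(4,0,0);T=tool();print(T[:3,3],ctrl.get_obs()["wrist_force"],ctrl.get_obs()["torque"])
Rz=R.from_euler("z",YAW,degrees=True).as_matrix();W0=[]
for c in["side","scene"]:
    im,d=ctrl.camera(c);W=cloud(c,d)
    for r in ctrl.outline_of(c,"plate")[:1]:
        w=W[r["region"]];w=w[w[:,2]>.093];l=(w-NEST)@Rz*1000
        print(c,r["score"],len(l),np.percentile(l,[1,50,99],axis=0).round(1).tolist(), [ (b,np.median(l[abs(l[:,1]-b)<8,2]).round(1)) for b in(-45,-25,0,25,45)])
    W0.append(cv2.resize(im[90:210,230:390] if c=="side" else im[90:210,270:430],None,fx=2.5,fy=2.5,interpolation=2))
save("v7.png",np.hstack(W0))
```

```text
goal [0.5899 0.2038 0.0933] world d [0.7 0.1 0. ] offset [ 0.1  0.7 -0. ] rot [-0.11  0.04 -0.03] in goal frame [ 0.1  0.7 -0. ]
[0.58914284 0.20372718 0.09328836] [-0.40023179 -6.90414199 -1.19576298] [-1.10976155  0.089032    0.08857507]
side 0.94 645 [[-30.8, -59.0, 3.9], [0.4, -7.8, 8.4], [27.9, 62.8, 12.0]] [(-45, np.float64(8.4)), (-25, np.float64(8.7)), (0, np.float64(8.4)), (25, np.float64(8.3)), (45, np.float64(8.5))]
scene 0.66 541 [[-29.7, -56.3, 4.9], [-2.4, -12.4, 10.2], [30.6, 46.5, 14.9]] [(-45, np.float64(10.4)), (-25, np.float64(10.6)), (0, np.float64(10.3)), (25, np.float64(9.4)), (45, np.float64(9.7))]
```

View pics/v7.png

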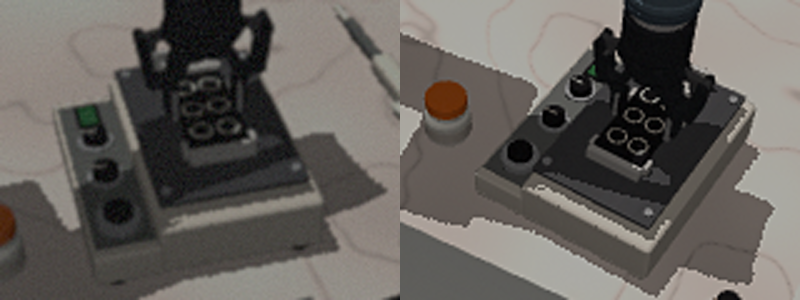

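The plate lies flat and level inside the fence with the jaw pushed back. I'll ease it to the fence and release.

Call:
apply_moves(
  moves=[
    {"jaw":0,"offset":[0,0,0.8],"rot":[0,0,0]},
    {"jaw":0,"offset":[-1.5,0,0],"rot":[0,0,0]},
    {"jaw":0,"offset":[-1.5,0,0],"rot":[0,0,0]},
    {"jaw":0,"offset":[0,0,0],"rot":[0,0,0]},
    {"jaw":0,"offset":[0,0,0],"rot":[0,0,0]},
  ],
)

```text
time_s: 25.18
eef_pos: [0.5891, 0.2018, 0.093]
eef_rot: [-0.0, 0.735, 0.678, -0.001]
wrist_force: [-1.6, -4.4, 0.4]
opening: 0.68
grasp_force: 65.1
```

Call:
apply_moves(
  moves=[
    {"jaw":0.74,"offset":[0,0,0],"rot":[0,0,0]},
    {"jaw":0.78,"offset":[0,0,0],"rot":[0,0,0]},
    {"jaw":0.82,"offset":[0,0,0],"rot":[0,0,0]},
    {"jaw":0.82,"offset":[0,0,0],"rot":[0,0,0]},
    {"jaw":0.82,"offset":[0,0,0],"rot":[0,0,0]},
  ],
)

```text
time_s: 25.8
eef_pos: [0.5892, 0.202, 0.0931]
eef_rot: [-0.0, 0.735, 0.678, -0.0]
wrist_force: [0.3, -0.8, 0.7]
opening: 0.818
grasp_force: 0.0
```

Call:
apply_moves(
  moves=[
    {"jaw":0.82,"offset":[0,0,-10],"rot":[0,0,0]},
    {"jaw":0.82,"offset":[0,0,-20],"rot":[0,0,0]},
    {"jaw":0.82,"offset":[0,0,-50],"rot":[0,0,0]},
    {"jaw":0.82,"offset":[-40,0,-60],"rot":[0,0,0]},
    {"jaw":0.5,"offset":[-50,-20,-40],"rot":[0,0,0]},
  ],
)

```text
time_s: 26.42
eef_pos: [0.5657, 0.122, 0.2671]
eef_rot: [0.002, 0.734, 0.679, 0.002]
wrist_force: [0.5, -1.1, 0.1]
opening: 0.624
grasp_force: 0.0
```

Run:
```python
from h import *
T=tool();print(T[:3,3],T[:3,:3].round(3).tolist())
Rz=R.from_euler("z",YAW,degrees=True).as_matrix();W0=[]
for c in["side","scene","wrist"]:
    im,d=ctrl.camera(c);W=cloud(c,d)
    for t in["plate","jaw","start"]:
        for r in ctrl.outline_of(c,t)[:1]:
            w=W[r["region"]];l=(w-NEST)@Rz*1000
            print(c,t,round(r["score"],2),len(l),np.nanpercentile(l,[1,50,99],axis=0).round(1).tolist(),np.nanpercentile(w,[2,50,98],axis=0).round(3).tolist())
            if t=="plate": print([ (b,np.nanmedian(l[abs(l[:,1]-b)<8,2]).round(1)) for b in(-50,-25,0,25,45)])
    s=W.reshape(-1,3);s=s[(s[:,2]>.062)&(s[:,2]<.08)&(s[:,0]>.44)&(s[:,0]<.5)&(s[:,1]>.09)&(s[:,1]<.15)]
    if len(s)>5: print(c,"button",len(s),cv2.minEnclosingCircle((s[:,:2]*1000).astype(np.float32)),s.mean(0).round(4),np.percentile(s[:,2],[50,95]))
    W0.append(im)
save("v8.png",np.hstack([cv2.resize(W0[0][90:210,230:390],(400,300),interpolation=2),cv2.resize(W0[2],(400,300))]))
```

```text
[0.56571258 0.12198065 0.26712646] [[0.078, 0.997, 0.005], [0.997, -0.078, 0.0], [0.0, 0.005, -1.0]]
side plate 0.87 691 [[-31.1, -59.0, 1.6], [-2.8, -0.5, 8.6], [28.0, 61.8, 12.2]] [[0.557, 0.142, 0.1], [0.587, 0.198, 0.105], [0.619, 0.26, 0.108]]
[(-50, np.float64(9.0)), (-25, np.float64(9.0)), (0, np.float64(8.6)), (25, np.float64(8.5)), (45, np.float64(8.4))]
side jaw 0.53 93 [[-29.0, 54.8, 10.3], [0.3, 63.6, 17.6], [25.7, 89.6, 21.2]] [[0.566, 0.254, 0.108], [0.595, 0.262, 0.114], [0.62, 0.28, 0.117]]
side start 0.44 128 [[-127.0, -99.3, -49.0], [-111.8, -86.8, -28.9], [-96.0, -43.5, -24.7]] [[0.457, 0.11, 0.048], [0.471, 0.121, 0.067], [0.487, 0.163, 0.071]]
side button 96 ((480.8479919433594, 116.77273559570312), 25.923017501831055) [0.471  0.1216 0.0676] [0.0679247  0.07077337]
scene plate 0.61 701 [[-29.1, -57.5, 2.3], [1.4, 0.3, 10.2], [31.2, 61.0, 14.7]] [[0.56, 0.143, 0.101], [0.592, 0.199, 0.106], [0.622, 0.258, 0.11]]
[(-50, np.float64(11.2)), (-25, np.float64(10.5)), (0, np.float64(10.6)), (25, np.float64(9.9)), (45, np.float64(9.6))]
scene jaw 0.52 166 [[-29.4, 55.2, 
[... 411 characters left out ...]
late 0.69 9855 [[-28.2, -55.5, 7.7], [1.3, 5.7, 9.7], [30.6, 57.5, 11.9]] [[0.561, 0.145, 0.104], [0.591, 0.205, 0.106], [0.621, 0.256, 0.108]]
[(-50, np.float64(10.2)), (-25, np.float64(10.0)), (0, np.float64(9.9)), (25, np.float64(9.3)), (45, np.float64(9.5))]
wrist jaw 0.88 1371 [[-28.0, 57.4, 14.8], [1.6, 62.9, 18.8], [30.7, 68.8, 20.6]] [[0.568, 0.255, 0.111], [0.596, 0.262, 0.115], [0.625, 0.269, 0.116]]
wrist start 0.79 638 [[-122.0, -95.2, -35.0], [-107.9, -80.9, -26.3], [-95.1, -67.8, -24.5]] [[0.462, 0.114, 0.062], [0.476, 0.127, 0.07], [0.488, 0.14, 0.071]]
wrist button 641 ((476.9393310546875, 126.66253662109375), 17.216068267822266) [0.4751 0.1271 0.0693] [0.0696984  0.07107663]
```

View pics/v8.png

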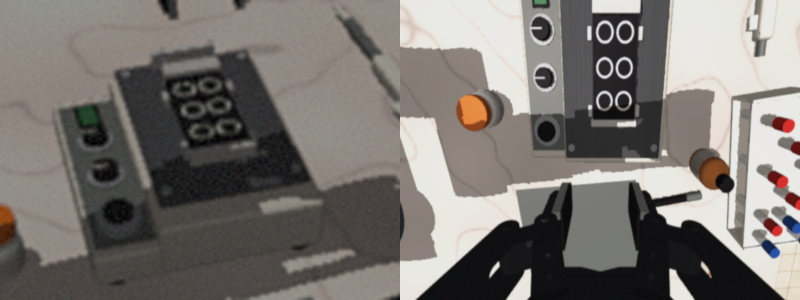

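The plate sits between fence and jaw, rings up (left crop ~205,110; right ~615,65), with the jaw lip over its end. I'll compare the plate's slope with the platform's before pressing start.

Run:
```python
from h import *
Rz=R.from_euler("z",YAW,degrees=True).as_matrix()
for c in["wrist","scene","side"]:
    im,d=ctrl.camera(c);l=(cloud(c,d).reshape(-1,3)-NEST)@Rz*1000
    def fit(s):
        k=np.ones(len(s),bool)
        for _ in range(3):
            p=np.linalg.lstsq(np.c_[s[k][:,:2],np.ones(k.sum())],s[k][:,2],rcond=None)[0];e=s@[-p[0],-p[1],1]-p[2];k=abs(e)<2
        return np.round([np.degrees(p[0]),np.degrees(p[1]),p[2],k.sum()],2)
    m=(abs(l[:,0])<27)&(l[:,1]>-54)&(l[:,1]<48)&(l[:,2]>5)&(l[:,2]<14)
    q=(abs(l[:,0])>42)&(abs(l[:,0])<72)&(l[:,1]>-95)&(l[:,1]<90)&(abs(l[:,2]+6)<4)
    print(c,"plate",fit(l[m]),"platform",fit(l[q]))
```

```text
wrist plate [-1.400e-01 -4.800e-01  1.004e+01  7.577e+03] platform [-0.0000e+00 -3.0000e-02 -5.8100e+00  1.2537e+04]
scene plate [-1.800e-01 -4.400e-01  1.023e+01  3.780e+02] platform [ 1.60e-01  6.00e-02 -5.73e+00  7.63e+02]
side plate [-3.70e-01 -4.40e-01  8.58e+00  4.35e+02] platform [ 0.00e+00 -4.00e-02 -7.22e+00  8.70e+02]
```

The fence end is about 0.9 mm high (0.45° slope), so I'll press it down gently with shut fingers.

Run:
```python
from h import *
print(plan([.5859,.1534,.125],YAW))
```

```text
(array([ 32.3,  19.4, 136.9]), array([-0.1 ,  0.  ,  0.05]))
```

Call:
apply_moves(
  moves=[
    {"jaw":0,"offset":[32.3,19.4,0],"rot":[0,0,0]},
    {"jaw":0,"offset":[0,0,50],"rot":[0,0,0]},
    {"jaw":0,"offset":[0,0,50],"rot":[0,0,0]},
    {"jaw":0,"offset":[0,0,35],"rot":[0,0,0]},
    {"jaw":0,"offset":[0,0,0],"rot":[0,0,0]},
  ],
)

```text
time_s: 27.8
eef_pos: [0.5835, 0.153, 0.1239]
eef_rot: [-0.003, 0.735, 0.678, -0.003]
wrist_force: [-0.1, 0.0, -0.2]
opening: 0.001
grasp_force: 0.0
```

Call:
apply_moves(
  moves=[
    {"jaw":0,"offset":[0,0,6],"rot":[0,0,0]},
    {"jaw":0,"offset":[0,0,5],"rot":[0,0,0]},
    {"jaw":0,"offset":[0,0,5],"rot":[0,0,0]},
    {"jaw":0,"offset":[0,0,1],"rot":[0,0,0]},
    {"jaw":0,"offset":[0,0,0],"rot":[0,0,0]},
  ],
)

```text
time_s: 28.42
eef_pos: [0.5861, 0.1531, 0.1105]
eef_rot: [-0.0, 0.735, 0.678, -0.0]
wrist_force: [-0.1, -0.5, 0.3]
opening: -0.006
grasp_force: 0.0
```

Call:
apply_moves(
  moves=[
    {"jaw":0,"offset":[0,0,1],"rot":[0,0,0]},
    {"jaw":0,"offset":[0,0,1],"rot":[0,0,0]},
    {"jaw":0,"offset":[0,0,1],"rot":[0,0,0]},
    {"jaw":0,"offset":[0,0,0],"rot":[0,0,0]},
    {"jaw":0,"offset":[0,0,0],"rot":[0,0,0]},
  ],
)

```text
time_s: 29.05
eef_pos: [0.5861, 0.1531, 0.1073]
eef_rot: [-0.0, 0.735, 0.678, -0.0]
wrist_force: [0.0, 0.3, -0.1]
opening: 0.002
grasp_force: 0.0
```

Call:
apply_moves(
  moves=[
    {"jaw":0,"offset":[0,0,1],"rot":[0,0,0]},
    {"jaw":0,"offset":[0,0,0],"rot":[0,0,0]},
    {"jaw":0,"offset":[0,0,0],"rot":[0,0,0]},
    {"jaw":0,"offset":[0,0,0],"rot":[0,0,0]},
    {"jaw":0,"offset":[0,0,0],"rot":[0,0,0]},
  ],
)

```text
time_s: 29.68
eef_pos: [0.5861, 0.1531, 0.1063]
eef_rot: [-0.0, 0.735, 0.678, -0.0]
wrist_force: [-0.1, -0.0, -0.4]
opening: -0.001
grasp_force: 0.1
```

Call:
apply_moves(
  moves=[
    {"jaw":0,"offset":[0,0,1],"rot":[0,0,0]},
    {"jaw":0,"offset":[0,0,0],"rot":[0,0,0]},
    {"jaw":0,"offset":[0,0,0],"rot":[0,0,0]},
    {"jaw":0,"offset":[0,0,0],"rot":[0,0,0]},
    {"jaw":0,"offset":[0,0,0],"rot":[0,0,0]},
  ],
)

```text
time_s: 30.3
eef_pos: [0.5861, 0.1531, 0.1054]
eef_rot: [-0.0, 0.735, 0.678, -0.0]
wrist_force: [-0.1, 0.6, 1.8]
opening: -0.001
grasp_force: 0.7
```

Call:
apply_moves(
  moves=[
    {"jaw":0,"offset":[0,0,1],"rot":[0,0,0]},
    {"jaw":0,"offset":[0,0,0],"rot":[0,0,0]},
    {"jaw":0,"offset":[0,0,0],"rot":[0,0,0]},
    {"jaw":0,"offset":[0,0,0],"rot":[0,0,0]},
    {"jaw":0,"offset":[0,0,0],"rot":[0,0,0]},
  ],
)

```text
time_s: 30.92
eef_pos: [0.5861, 0.1531, 0.1051]
eef_rot: [-0.0, 0.735, 0.678, -0.0]
wrist_force: [-2.7, -0.9, 6.5]
opening: -0.0
grasp_force: 3.2
```

Call:
apply_moves(
  moves=[
    {"jaw":0,"offset":[0,0,1],"rot":[0,0,0]},
    {"jaw":0,"offset":[0,0,0],"rot":[0,0,0]},
    {"jaw":0,"offset":[0,0,0],"rot":[0,0,0]},
    {"jaw":0,"offset":[0,0,0],"rot":[0,0,0]},
    {"jaw":0,"offset":[0,0,0],"rot":[0,0,0]},
  ],
)

```text
time_s: 31.55
eef_pos: [0.5862, 0.1531, 0.105]
eef_rot: [-0.0, 0.735, 0.678, -0.0]
wrist_force: [-6.1, -1.2, 12.2]
opening: -0.002
grasp_force: 6.3
```

Call:
apply_moves(
  moves=[
    {"jaw":0,"offset":[0,0,-20],"rot":[0,0,0]},
    {"jaw":0,"offset":[0,0,-40],"rot":[0,0,0]},
    {"jaw":0,"offset":[-10,-50,0],"rot":[0,0,0]},
    {"jaw":0,"offset":[-10,-60,0],"rot":[0,0,0]},
    {"jaw":0,"offset":[0,0,0],"rot":[0,0,0]},
  ],
)

```text
time_s: 32.17
eef_pos: [0.4693, 0.142, 0.1621]
eef_rot: [-0.002, 0.735, 0.679, -0.002]
wrist_force: [-0.1, -0.2, 0.5]
opening: -0.001
grasp_force: 0.0
```

Run:
```python
from h import *
Rz=R.from_euler("z",YAW,degrees=True).as_matrix()
for c in["scene","side"]:
    im,d=ctrl.camera(c);l=(cloud(c,d).reshape(-1,3)-NEST)@Rz*1000
    def fit(s):
        k=np.ones(len(s),bool)
        for _ in range(3):
            p=np.linalg.lstsq(np.c_[s[k][:,:2],np.ones(k.sum())],s[k][:,2],rcond=None)[0];e=s@[-p[0],-p[1],1]-p[2];k=abs(e)<2
        return np.round([np.degrees(p[0]),np.degrees(p[1]),p[2],k.sum()],2)
    m=(abs(l[:,0])<27)&(l[:,1]>-54)&(l[:,1]<48)&(l[:,2]>5)&(l[:,2]<14)
    q=(abs(l[:,0])>42)&(abs(l[:,0])<72)&(l[:,1]>-95)&(l[:,1]<90)&(abs(l[:,2]+6)<4)
    print(c,"plate",fit(l[m]),"platform",fit(l[q]))
print(plan([.474,.1232,.09],YAW),tool()[:3,3])
```

```text
scene plate [ 2.50e-01 -2.50e-01  9.63e+00  3.87e+02] platform [-1.00e-02  1.00e-02 -5.55e+00  7.46e+02]
side plate [-8.00e-02 -6.00e-02  8.01e+00  4.39e+02] platform [-2.00e-02  2.00e-02 -7.32e+00  8.65e+02]
(array([-18.9,   0.1,  74.5]), array([ 0.07, -0.02,  0.03])) [0.47526698 0.14200068 0.16446668]
```

The slope is gone: the plate is flat now. Next is the button.

Call:
apply_moves(
  moves=[
    {"jaw":0,"offset":[-18.9,0,20],"rot":[0,0,0]},
    {"jaw":0,"offset":[0,0,40],"rot":[0,0,0]},
    {"jaw":0,"offset":[0,0,20],"rot":[0,0,0]},
    {"jaw":0,"offset":[0,0,6],"rot":[0,0,0]},
    {"jaw":0,"offset":[0,0,4],"rot":[0,0,0]},
  ],
)

```text
time_s: 32.9
eef_pos: [0.4749, 0.1231, 0.074]
eef_rot: [0.0, 0.735, 0.678, 0.0]
wrist_force: [0.7, 0.6, -0.3]
opening: 0.001
grasp_force: 0.0
```

Call:
apply_moves(
  moves=[
    {"jaw":0,"offset":[0,0,2],"rot":[0,0,0]},
    {"jaw":0,"offset":[0,0,1],"rot":[0,0,0]},
    {"jaw":0,"offset":[0,0,1],"rot":[0,0,0]},
    {"jaw":0,"offset":[0,0,1],"rot":[0,0,0]},
    {"jaw":0,"offset":[0,0,0],"rot":[0,0,0]},
  ],
)

```text
time_s: 33.52
eef_pos: [0.4737, 0.1231, 0.0688]
eef_rot: [-0.0, 0.735, 0.678, 0.0]
wrist_force: [0.3, 1.0, 1.9]
opening: -0.003
grasp_force: 1.0
```

Call:
apply_moves(
  moves=[
    {"jaw":0,"offset":[0,0,1],"rot":[0,0,0]},
    {"jaw":0,"offset":[0,0,1],"rot":[0,0,0]},
    {"jaw":0,"offset":[0,0,1],"rot":[0,0,0]},
    {"jaw":0,"offset":[0,0,0],"rot":[0,0,0]},
    {"jaw":0,"offset":[0,0,0],"rot":[0,0,0]},
  ],
)

```text
time_s: 34.15
eef_pos: [0.4737, 0.1231, 0.0656]
eef_rot: [-0.0, 0.735, 0.678, -0.0]
wrist_force: [1.7, 0.6, 3.2]
opening: 0.003
grasp_force: 1.9
```

Call:
apply_moves(
  moves=[
    {"jaw":0,"offset":[0,0,1],"rot":[0,0,0]},
    {"jaw":0,"offset":[0,0,1],"rot":[0,0,0]},
    {"jaw":0,"offset":[0,0,1],"rot":[0,0,0]},
    {"jaw":0,"offset":[0,0,0],"rot":[0,0,0]},
    {"jaw":0,"offset":[0,0,0],"rot":[0,0,0]},
  ],
)

```text
time_s: 34.78
eef_pos: [0.4738, 0.1231, 0.0638]
eef_rot: [-0.0, 0.735, 0.678, -0.0]
wrist_force: [-3.0, 0.2, 18.1]
opening: 0.002
grasp_force: 8.7
```

Call:
apply_moves(
  moves=[
    {"jaw":0,"offset":[0,0,1],"rot":[0,0,0]},
    {"jaw":0,"offset":[0,0,0.5],"rot":[0,0,0]},
    {"jaw":0,"offset":[0,0,0],"rot":[0,0,0]},
    {"jaw":0,"offset":[0,0,0],"rot":[0,0,0]},
    {"jaw":0,"offset":[0,0,0],"rot":[0,0,0]},
  ],
)

```text
time_s: 35.4
eef_pos: [0.4739, 0.1231, 0.0636]
eef_rot: [0.0, 0.735, 0.678, -0.0]
wrist_force: [-8.4, -1.4, 31.2]
opening: 0.001
grasp_force: 15.2
```

Bottomed out, with a hard stop well above 5 N. I'll release and back away.

Call:
apply_moves(
  moves=[
    {"jaw":0,"offset":[0,0,-4],"rot":[0,0,0]},
    {"jaw":0,"offset":[0,0,-20],"rot":[0,0,0]},
    {"jaw":0,"offset":[0,0,-50],"rot":[0,0,0]},
    {"jaw":0,"offset":[-40,0,-60],"rot":[0,0,0]},
    {"jaw":0,"offset":[-60,0,-30],"rot":[0,0,0]},
  ],
)

```text
time_s: 36.02
eef_pos: [0.4661, 0.0327, 0.2168]
eef_rot: [0.0, 0.734, 0.68, 0.0]
wrist_force: [1.0, -0.5, -1.0]
opening: -0.003
grasp_force: 0.0
```

Call:
apply_moves(
  moves=[
    {"jaw":0,"offset":[0,0,0],"rot":[0,0,0]},
    {"jaw":0,"offset":[0,0,0],"rot":[0,0,0]},
    {"jaw":0,"offset":[0,0,0],"rot":[0,0,0]},
    {"jaw":0,"offset":[0,0,0],"rot":[0,0,0]},
    {"jaw":0,"offset":[0,0,0],"rot":[0,0,0]},
  ],
)

```text
time_s: 36.65
eef_pos: [0.4659, 0.0335, 0.2143]
eef_rot: [-0.001, 0.734, 0.679, -0.001]
wrist_force: [-0.2, -0.3, -0.6]
opening: -0.0
grasp_force: 0.0
```

Run:
```python
from h import *
Rz=R.from_euler("z",YAW,degrees=True).as_matrix()
for c in["scene","side"]:
    im,d=ctrl.camera(c);W=cloud(c,d)
    for t in["plate","jaw","short_plate","slim_plate","start"]:
        for r in ctrl.outline_of(c,t)[:1]:
            w=W[r["region"]];l=(w-NEST)@Rz*1000
            print(c,t,round(r["score"],2),np.nanpercentile(l,[1,50,99],axis=0).round(1).tolist(),np.nanpercentile(w,[2,50,98],axis=0).round(3).tolist())
            if t=="plate": print([ (b,np.nanmedian(l[abs(l[:,1]-b)<8,2]).round(1)) for b in(-50,-25,0,25,45)])
```

```text
scene plate 0.72 [[-27.7, -58.1, 4.3], [2.6, -1.2, 9.7], [31.0, 59.4, 14.0]] [[0.561, 0.142, 0.101], [0.592, 0.198, 0.106], [0.622, 0.257, 0.11]]
[(-50, np.float64(9.8)), (-25, np.float64(9.5)), (0, np.float64(9.5)), (25, np.float64(9.3)), (45, np.float64(9.8))]
scene jaw 0.47 [[-29.6, 54.5, -6.3], [5.9, 68.5, 17.9], [31.3, 104.1, 22.1]] [[0.567, 0.254, 0.091], [0.6, 0.268, 0.114], [0.626, 0.3, 0.118]]
scene short_plate 0.74 [[-14.9, -557.1, -87.6], [-5.1, -521.2, -43.3], [1.1, -480.6, -25.0]] [[0.535, -0.356, 0.01], [0.543, -0.32, 0.053], [0.546, -0.28, 0.07]]
scene slim_plate 0.75 [[-84.5, -582.2, -96.4], [-57.0, -528.7, -56.6], [-47.6, -464.7, -42.7]] [[0.464, -0.377, 0.001], [0.491, -0.323, 0.039], [0.496, -0.26, 0.053]]
scene start 0.47 [[-120.6, -97.4, -31.0], [-108.0, -85.5, -25.9], [-96.5, -74.4, -22.8]] [[0.463, 0.111, 0.065], [0.475, 0.122, 0.07], [0.486, 0.133, 0.073]]
side plate 0.76 [[-31.2, -58.7, -7.5], [-0.4, -3.5, 8.0], [35.4, 60.0, 11.2]] [[0.557, 0.142, 0.09], [0.589, 0.196, 0.104], [0.623, 0.257, 0.107]]
[(-50, np.float64(8.2)), (-25, np.float64(7.7)), (0, np.float64(8.3)), (25, np.float64(7.6)), (45, np.float64(8.0))]
side jaw 0.53 [[-3.0, 54.3, 4.3], [15.3, 62.8, 16.9], [28.3, 97.1, 20.3]] [[0.592, 0.253, 0.103], [0.61, 0.261, 0.113], [0.623, 0.292, 0.116]]
side short_plate 0.85 [[-18.7, -558.8, -86.5], [-12.5, -527.7, -42.6], [-1.5, -483.2, -26.6]] [[0.532, -0.357, 0.01], [0.534, -0.326, 0.053], [0.543, -0.283, 0.069]]
side slim_plate 0.68 [[-72.6, -583.7, -98.2], [-62.9, -533.2, -51.4], [-43.9, -465.8, -44.5]] [[0.479, -0.378, -0.002], [0.483, -0.327, 0.045], [0.497, -0.261, 0.051]]
side start 0.55 [[-3.0, 54.4, -0.6], [15.7, 63.0, 16.7], [30.7, 102.7, 20.2]] [[0.592, 0.253, 0.096], [0.611, 0.261, 0.113], [0.626, 0.299, 0.116]]
```

The plate is flat and clamped, the button is back up, and the other two plates haven't moved.

```bash
python3 -c "
from bench import ctrl
print(ctrl.hand_in())"
```

```text
the job is handed in; nothing more can be done
None
```

The large plate is clamped flat on the shaker, rings up. The start button was pressed fully down and released, the other two plates still stand in the rack, and the job is handed in at about 37 s of the 72 s allowed.

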